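Thread the fitting punch through both guide bushings and hold it over the anvil

ROBOT

A 6-joint arm with a two-finger parallel gripper is mounted at the origin on a cart in front of the work surface, level with it; the furniture and walls round the work are solid. World frame = base frame: x ahead of the robot, y to its left, z up, the work surface at z = 0. Lengths are in m, angles in rad, forces in N, time in s.
With the tool pointing down it reaches from about 0.375 to 0.75 m from the base axis. Payload 9 kg.
Tool frame: the origin (TCP) lies midway between the tips of the shut fingers; the grasp point (between the pads) lies 19 mm behind it; x points along the fingers, y is the direction in which the jaws open and shut, and the axes are right-handed (so a half turn about x gives the same grasp; the last joint's range is limited). The gripper opens to 85 mm and grips with 20 to 120 N. Pads are 22 mm wide; open, the fingers measure 114 mm over their backs; the gripper's body (76 mm by 85 mm) begins 54 mm behind the grasp point. The pads swing forward as they close: fully open they stand 13 mm farther back than shut.
Start: joints at [0.976, 0.104, 0.097, 1.564, 0, 1.353], TCP at [0.221, 0.558, 0.231] pointing down, gripper open.
Joint ranges: [-2.99, 2.99], [-0.84, 1.86], [-1.1, 1.16], [-1.84, 2.11], [-1.51, 1.56], [-3.14, 3.14]. Speed limits (rad/s): [2.22, 2.22, 2.57, 3.14, 3.14, 3.14].

INTERFACE

Orientations are given as a unit quaternion [w, x, y, z].
In Python, from station import get_obs, grab_frame, get_calibration, ctrl, look_for, cut_out, place_of gives the robot as it stands. The module is installed in compiled form; this text tells all that it offers.
- The arm moves only by the tool send_rows, never from a script. Its argument "targets" is a list that holds one entry, the list of rows, each a list of 7 numbers: the opening, from 0 (shut) to 1 (fully open), then the shift along the tool's x, y, z in cm, then the turn, a rotation vector about the tool's x, y, z in degrees. In form: [[[claw, tx, ty, tz, rx, ry, rz], ...]]. A call has 1 to 5 rows; each row is the pose to reach, as a shift and turn from the pose measured when the call began, along the tool's axes at that moment; what a row does not reach only later rows make up. A row lasts 1/12 s, in which the tool goes at most 41.7 mm and 7.16 degrees, less where a joint would pass 70% of its speed; a pose out of reach is approached as far as the arm can. A call with a gripper value outside its range is refused whole. The fingers move at their own pace and stop on an object; the grip force is fixed at half the most. Time passes only in rows, so rows that repeat a pose let the fingers close. It gives the time, the measured TCP pose, the force and the opening at its end, in the units of the state.
- get_obs(): the state, without advancing time (a new reading comes with each control period).
- grab_frame(name): name is "scene" or "top"; returns (picture, depth): 420x560x3 uint8, red, green, blue; 420x560 float32, m along the optical axis (not along the pixel's ray), 0 where there is no reading.
- get_calibration(name): a dict with "vfov" (degrees; the focal length in pixels is half the picture's height over the tangent of half this angle, whatever the lens; pixels are square), "cx", "cy" (the principal point, pixels), "eye" and "rotation" of the camera in the world. Camera axes: x right, y up, looking along -z (the intrinsics and any distortion apply to the point x, -y, -z); pixel columns grow to the right and rows downward; lengths in m; the calibration is good to about 2 mm. A picture is of the moment at which its call begins. get_calibration takes no time and is no camera call.
- ctrl.job_done(): hands the job in, once; it reports no verdict.
Trained networks look in the newest picture that a camera, given by its name, has taken for a name from the list of things; names that differ only in an ending like _2 or _b are one class to them, and where a whole thing is asked for, a point or a joint stands for the part that bears it (a point fixed in the world has none). Each returns a list of dicts, best first, with "score" (0 to 1); they miss things now and then, are a little off and sometimes report something else, mostly with a low value. They report only what shows in the picture. A call takes as long as a camera call. They do not tell look-alikes from the thing itself.
- look_for(thing, camera): "centre" ([column, row] in pixels, amid what is visible of it).
- cut_out(thing, camera): "pixels" (420x560 bool, what is visible of it) and "centre" ([column, row] in pixels, amid what is visible of it).
- place_of(thing, camera): "centre" ([column, row] in pixels: a listed point, or the origin of a listed thing).
The state is a dict: "clock": time; "q": joint angles; "joint_vel": joint speeds; "joint_torque": joint torques, N m; "eef_pos": TCP position; "tcp_rot": TCP orientation; "wrist_force": force on the tool from outside, world axes, zero at the start; "moment": the same for the moment, N m; "gripper_width": opening from 0.0 (shut) to 1.0 (fully open).
Only numpy, scipy, OpenCV 4.12 (cv2) and the standard library are available. Lean on these libraries where they do the work, as an engineer would, in place of code of your own. Each camera call takes 0.05 s, during which the arm holds its last target.

TASK

Of the three punches hanging in the wooden rack, take the one whose shank fits closely in the brass bushings of the green punch stand (the middle thickness) and thread it point first down through the upper and then the lower bushing. Finish while still gripping it, held up by the robot with its point about 10 mm above the steel block, ready for the blow: never let the point touch the block, and do not let go. Leave the other two punches hanging in the rack and the things behind the work where they stand.

Things in the scene. Friction and masses are not known exactly. Their poses are not given: they have to be found in the camera images.
- stand: Green punch stand, fixed to the desk. Origin on the common vertical axis of its two brass bushings, at the desk top; z up. Base plate 115 x 84 x 12 mm (from 35 mm on its -x side to 80 mm on its +x side of the axis); column 26 x 50 mm at +49 to +75 mm along x, up to 116 mm; two arms 44 to 50 mm wide, 14 mm thick, reach from the column to the axis. Nothing of it stands higher than 122 mm.
- upper_mouth (a point): Top centre of the upper bushing, 122 mm above the desk, on the axis. Bushing 22 mm tall (100 to 122 mm), bore 14 mm, widening over the top 7 mm to a funnel mouth 23 mm across (31 mm outside).
- lower_mouth (a point): Top centre of the lower bushing, 78 mm above the desk, on the same axis. Same bushing (56 to 78 mm), same 14 mm bore and 23 mm funnel mouth. Between the bushings is a 22 mm open gap.
- anvil_top (a point): Centre of the top of the steel block under the bushings, 36 mm above the desk, on the axis; 20 mm below the lower bushing's underside.
- anvil: The steel block, 50 x 50 x 24 mm, fixed on the stand's base plate; origin at the centre of its underside.
- rack: Light wooden rack, fixed to the desk, 186 mm along its y, 64 mm along its x, top face 105 mm above the desk. Origin at the desk top below its middle; z up. Three 18 mm holes in a row along its y at -60, 0 and +60 mm; a punch hangs by its collar in each, in any order. The front and back are open: the shanks show below the top board. The handle tops of hanging punches stand 153 mm above the desk.
- punch_middle_grip (a point): The punch to take: 12 mm shank. Point at the middle of its round black handle, z up along the punch. All three punches are alike but for the shank: handle 22 mm diameter, 44 mm tall, on a steel collar 30 mm across and 4 mm thick whose underside is 26 mm below this point and rests on the rack; handle top 22 mm above this point; shank 90 mm long below the collar, the last 10 mm tapering to half its diameter. About 90 g.
- punch_middle_tip (a point): Point (lower end) of that punch, on its axis 116 mm below its handle middle; flat, 6 mm across. The shank must rise 90 mm to be clear of the rack's top. A lamp shade and a shelf overhang the desk to the left of the rack, so draw the arm in before it swings past them; a wall post stands at the right end of the desk.
- punch_thin_grip (a point): Handle middle of the punch with the 8 mm shank (too loose); stays in the rack.
- punch_thick_grip (a point): Handle middle of the punch with the 16 mm shank (does not fit); stays in the rack.
- salt_jar: Bystander: milky square jar with blue cap, 46 x 45 x 64 mm, origin at its underside.
- pitch_block: Bystander: round wooden block with black pitch on top, 52 x 52 x 36 mm, origin at its underside.
- cutters: Bystander: side cutters with yellow and navy grips, 54 x 135 x 12 mm, origin at its underside.
- offcut: Bystander: wood offcut 50 x 58 x 26 mm, origin at its underside.
There are look-alikes about, which are no part of the job. Leave any red look-alike of the part that bears punch_thin_grip alone.

How it is judged:
On the way, in this order (a step that is already met when the one before it is completed fails the run):
1. the 12 mm punch is lifted clear of the rack (height (world z) of punch_middle_tip above 0.108 m), for 0.1 s.
2. its point has come down through the upper bushing (z of punch_middle_tip in the frame of stand below 0.098 m and horizontal distance between punch_middle_tip and upper_mouth below 0.006 m), for 0.1 s.
At the end, for the whole second after the job is handed in: The 12 mm punch passes through both bushings, its point on the axis (within 4 mm) and 3 to 18 mm above the steel block without touching it, still, and gripped by the robot; the other two punches hang in the rack within 20 mm of where they were (z of punch_middle_tip in the frame of stand between 0.039 and 0.054 m and horizontal distance between punch_middle_tip and anvil_top below 0.004 m and horizontal distance between punch_middle_grip and upper_mouth below 0.006 m and contact force between punch_middle and the fingers above 1 N and contact force between punch_middle and anvil below 0.2 N and linear speed of punch_middle below 0.02 m/s and distance between each of punch_thin_grip, punch_thick_grip and rack below 0.155 m and distance of each of punch_thin_grip, punch_thick_grip from where it was at the start of the episode below 0.02 m); the arm keeps its last pose, push and grip.
It fails at once if the punch touches the steel block (contact force between punch_middle and anvil above 0.5 N).
It fails at once if one of the other punches is taken from the rack or knocked about (distance of any of punch_thin_grip, punch_thick_grip from where it was at the start of the episode above 0.03 m).
It fails at once if a bystander is shoved more than 30 mm (distance of any of salt_jar, pitch_block, cutters, offcut from where it was at the start of the episode above 0.03 m).
It also fails if it takes over 48 s, if anything falls off the work surface, if the arm or the gripper's body presses on something with over 40 N, if the wrist force passes 120 N, or if a joint passes its speed limit or range.

## Working session

There is one attempt and no reset: what is moved stays moved. The work goes in short steps, Python scripts to look and compute and a tool call to move; the robot and the scene stay as the last step left them, time stands still between calls to the robot, and variables do not carry over. Pictures are saved under pics/ and viewed, and the job is handed in when it is done.

Besides the shell and the picture viewer there is one more tool, called after "Call:" as name(argument=value, ...), one argument or row to a line, values as JSON. send_rows: Moves the arm, as the interface text tells. Its arguments: {"type":"object","properties":{"targets":{"type":"array"}},"required":["targets"]}

```bash
mkdir -p pics; cat > h.py <<'E'
import numpy as np, cv2
from station import *
def save(name,fn):
    im,d=grab_frame(name); cv2.imwrite('pics/'+fn,im[:,:,::-1]); return im,d
E
python3 - <<'E'
from h import *
for n in ['scene','top']:
    print(n,get_calibration(n))
    im,d=save(n,n+'0.png'); np.save(n+'_d0.npy',d)
    for t in ['stand','upper_mouth','lower_mouth','anvil_top','rack','punch_middle_grip','punch_middle_tip','punch_thin_grip','punch_thick_grip']:
        r=place_of(t,n); print(t,[(np.round(x['centre'],1).tolist(),round(float(x['score']),2)) for x in r[:4]])
print(get_obs())
E
```

```text
scene {'vfov': 44.867763506250455, 'cx': 278.0657405743734, 'cy': 201.3422615304759, 'eye': array([0.35151317, 0.54798319, 0.53791264]), 'rotation': array([-0.19061539, -0.09559955,  0.47887318,  0.85159085])}
stand [([337.8, 214.2], 0.95)]
upper_mouth [([340.5, 157.9], 0.76), ([336.4, 201.0], 0.62)]
lower_mouth [([338.3, 178.4], 0.69)]
anvil_top [([336.9, 202.2], 0.7)]
rack [([308.2, 307.6], 0.79)]
punch_middle_grip [([313.3, 235.3], 0.75), ([317.9, 213.4], 0.48)]
punch_middle_tip []
punch_thin_grip [([304.8, 267.2], 0.8), ([317.6, 184.9], 0.59)]
punch_thick_grip [([317.5, 214.1], 0.92)]
top {'vfov': 57.1871866072427, 'cx': 277.2571956432692, 'cy': 210.31462086976484, 'eye': array([ 0.48194011, -0.0918913 ,  0.93869118]), 'rotation': array([ 0.71258704,  0.06490864, -0.07143697, -0.69491247])}
stand [([339.2, 239.9], 0.67)]
upper_mouth [([346.6, 186.7], 0.33)]
lower_mouth [([349.3, 241.7], 0.9)]
anvil_top [([346.1, 236.8], 0.76)]
rack []
punch_middle_grip [([226.0, 258.1], 0.46)]
punch_middle_tip [([340.7, 244.8], 0.68), ([213.6, 169.6], 0.33)]
punch_thin_grip [([199.7, 262.2], 0.51)]
punch_thick_grip [([253.8, 246.6], 0.43)]
{'clock': 1.0, 'q': array([9.76316013e-01, 1.04116754e-01, 9.72902571e-02, 1.56389189e+00,
       3.81077795e-05, 1.35311322e+00]), 'joint_vel': array([0.00212733, 0.00013725, 0.00064243, 0.00098647, 0.00135493,
       0.00018005]), 'joint_torque': array([ 2.90890048e-04, -5.56762612e+01,  5.03782332e+01,  4.50346834e-04,
       -3.53459345e-04,  2.36181549e-06]), 'eef_pos': array([0.22075543, 0.55794719, 0.2313155 ]), 'tcp_rot': array([ 0.69459333,  0.13246189,  0.69459631, -0.13240061]), 'wrist_force': array([ 0.23936214,  0.12215926, -0.14314376]), 'moment': array([ 0.00815486, -0.03035008, -0.03638648]), 'gripper_width': 0.9968905862606044}
```

View pics/scene0.png

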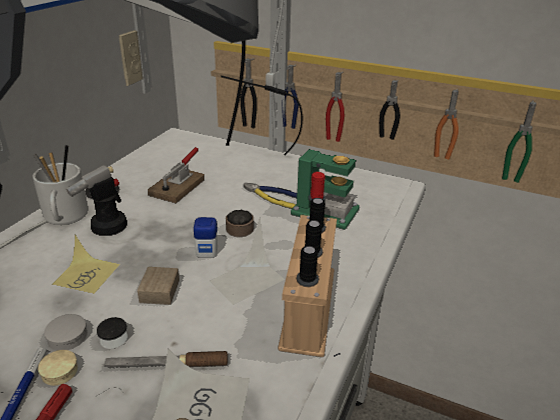

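View pics/top0.png

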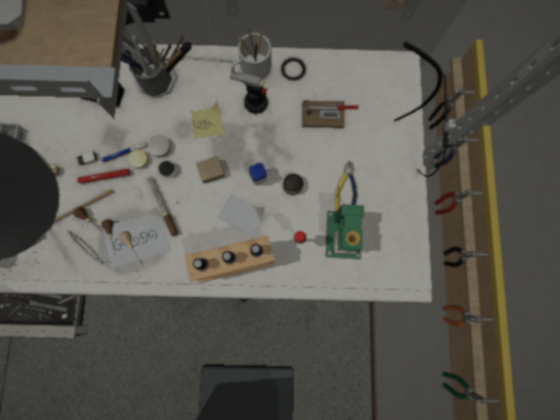

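```bash
cat >> h.py <<'E'
from scipy.spatial.transform import Rotation as R
def cam(n):
    c=get_calibration(n); q=c['rotation']; Rm=R.from_quat([q[1],q[2],q[3],q[0]]).as_matrix()
    return 210/np.tan(np.radians(c['vfov']/2)),c['cx'],c['cy'],np.array(c['eye']),Rm
def ray(n,uv):
    f,cx,cy,e,Rm=cam(n); v=np.array([(uv[0]-cx)/f,-(uv[1]-cy)/f,-1]); return e,Rm@v
def atz(n,uv,z):
    e,v=ray(n,uv); return e+v*(z-e[2])/v[2]
def atd(n,uv,d):
    e,v=ray(n,uv); return e+v*d
def proj(n,p):
    f,cx,cy,e,Rm=cam(n); v=Rm.T@(np.asarray(p)-e); return np.array([cx+f*v[0]/-v[2],cy-f*v[1]/-v[2]])
def cloud(n,d):
    f,cx,cy,e,Rm=cam(n); V,U=np.mgrid[0:420,0:560]
    v=np.stack([(U-cx)/f,-(V-cy)/f,-np.ones_like(U,float)],-1)*d[...,None]
    return v@Rm.T+e
E
python3 - <<'E'
from h import *
dt=np.load('top_d0.npy'); ds=np.load('scene_d0.npy')
for u,v in [(200,264),(228,257),(256,250),(353,239),(300,237),(346,215),(293,183),(258,172),(210,168),(150,250),(300,100)]:
    print('top',u,v,np.round(atd('top',(u,v),dt[v,u]),3))
for u,v in [(309,250),(314,226),(318,203),(318,176),(343,160),(341,183),(310,290),(205,225),(240,300)]:
    print('scene',u,v,np.round(atd('scene',(u,v),ds[v,u]),3))
for n,bx in [('scene',(230,120,200,250)),('top',(170,180,220,110))]:
    im=cv2.imread(f'pics/{n}0.png'); x,y,w,h=bx
    s=min(800/w,600/h); cv2.imwrite(f'pics/{n}0c.png',cv2.resize(im[y:y+h,x:x+w],None,fx=s,fy=s,interpolation=cv2.INTER_CUBIC)); print(s)
E
```

```text
top 200 264 [0.521 0.055 0.156]
top 228 257 [ 0.536 -0.     0.158]
top 256 250 [ 0.552 -0.056  0.155]
top 353 239 [ 0.589 -0.27   0.076]
top 300 237 [ 0.482 -0.092  0.939]
top 346 215 [ 0.636 -0.247  0.116]
top 293 183 [ 0.727 -0.135  0.037]
top 258 172 [ 0.743 -0.05   0.066]
top 210 168 [0.761 0.069 0.029]
top 150 250 [ 0.56   0.208 -0.001]
top 300 100 [ 0.963 -0.151 -0.001]
scene 309 250 [0.522 0.065 0.154]
scene 314 226 [0.536 0.012 0.154]
scene 318 203 [ 0.552 -0.048  0.152]
scene 318 176 [ 0.59  -0.149  0.138]
scene 343 160 [ 0.584 -0.267  0.115]
scene 341 183 [ 0.583 -0.266  0.067]
scene 310 290 [0.512 0.08  0.105]
scene 205 225 [ 0.743 -0.039  0.062]
scene 240 300 [0.638 0.037 0.001]
2.4
3.6363636363636362
```

```bash
ls pics
```

```text
scene0.png
scene0c.png
top0.png
top0c.png
```

View pics/scene0c.png

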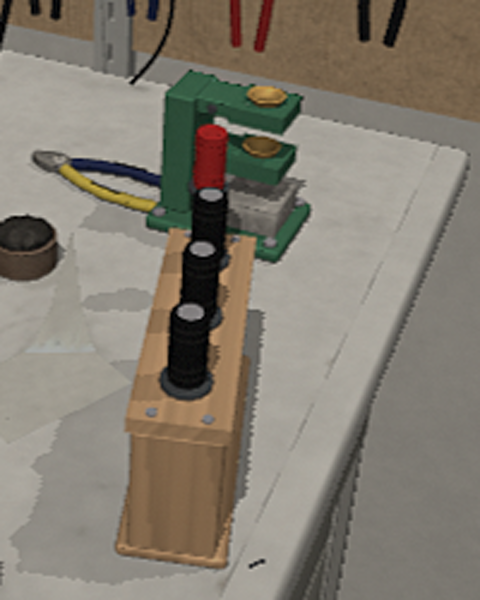

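View pics/top0c.png

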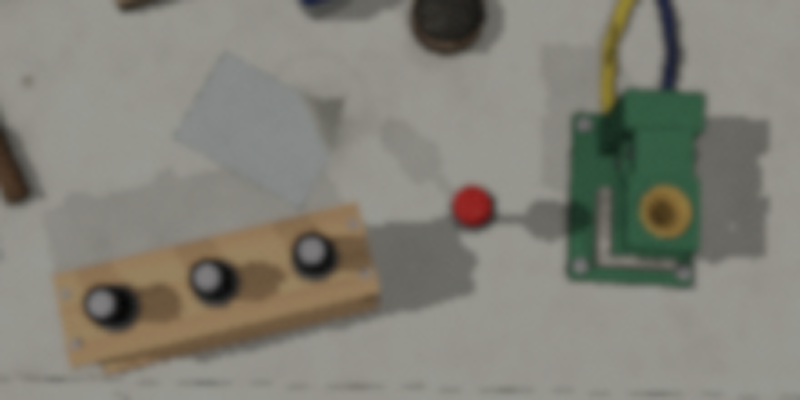

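```bash
python3 - <<'E'
from h import *
ds=np.load('scene_d0.npy')
P=[(0.520,0.060),(0.536,0.003),(0.552,-0.054)]
for p in P:
    for n in ['scene','top']:
        print(n,[np.round(proj(n,(*p,z)),1).tolist() for z in (.153,.105,.06,.015)])
im=cv2.imread('pics/scene0.png')
s=im[200:360,270:350]; s=np.clip(s.astype(float)*1.6,0,255).astype('uint8')
a=cv2.resize(s,None,fx=3.7,fy=3.7,interpolation=cv2.INTER_CUBIC)
im=cv2.imread('pics/top0.png')[230:300,180:285]
b=cv2.resize(np.clip(im.astype(float)*1.6,0,255).astype('uint8'),None,fx=4.5,fy=4.5,interpolation=cv2.INTER_CUBIC)
H=max(a.shape[0],b.shape[0]); o=np.zeros((H,a.shape[1]+b.shape[1],3),'uint8'); o[:a.shape[0],:a.shape[1]]=a;o[:b.shape[0],a.shape[1]:]=b
cv2.imwrite('pics/z1.png',o);print(o.shape)
for n in ['scene','top']:
  grab_frame(n)
  for t in ['punch_middle_grip','punch_thin_grip','punch_thick_grip']:
    for f in (look_for,place_of):
        print(n,t,f.__name__,[(np.round(x['centre'],1).tolist(),round(float(x['score']),2)) for x in f(t,n)[:4]])
E
```

```text
scene [[311.7, 249.0], [309.7, 278.5], [308.0, 304.2], [306.4, 328.2]]
top [[197.9, 264.6], [202.2, 265.8], [205.8, 266.8], [209.0, 267.7]]
scene [[316.1, 223.1], [314.1, 251.5], [312.3, 276.3], [310.6, 299.6]]
top [[226.6, 257.3], [229.2, 258.9], [231.4, 260.3], [233.4, 261.5]]
scene [[319.8, 200.7], [317.8, 227.9], [316.1, 251.9], [314.4, 274.4]]
top [[255.0, 250.1], [256.0, 252.1], [256.8, 253.8], [257.6, 255.3]]
(592, 768, 3)
scene punch_middle_grip call [([314.1, 232.9], 0.98)]
scene punch_middle_grip call [([310.2, 236.8], 0.84), ([159.8, 292.8], 0.26)]
scene punch_thin_grip call [([307.8, 265.4], 0.94), ([337.6, 213.5], 0.55)]
scene punch_thin_grip call [([304.3, 265.3], 0.78), ([339.1, 215.4], 0.56)]
scene punch_thick_grip call [([318.2, 208.7], 0.79), ([240.5, 221.0], 0.51)]
scene punch_thick_grip call [([318.6, 211.2], 0.91)]
top punch_middle_grip call [([228.1, 259.7], 0.67)]
top punch_middle_grip call [([227.9, 257.7], 0.44)]
top punch_thin_grip call [([198.0, 261.1], 0.73), ([282.1, 275.2], 0.63), ([211.8, 170.6], 0.31)]
top punch_thin_grip call [([278.9, 283.4], 0.57), ([196.1, 264.2], 0.53), ([291.5, 184.0], 0.31)]
top punch_thick_grip call [([257.3, 249.2], 0.55), ([233.9, 263.9], 0.32)]
top punch_thick_grip call [([348.6, 239.3], 0.71), ([258.0, 250.6], 0.51), ([263.2, 175.5], 0.29)]
```

View pics/z1.png

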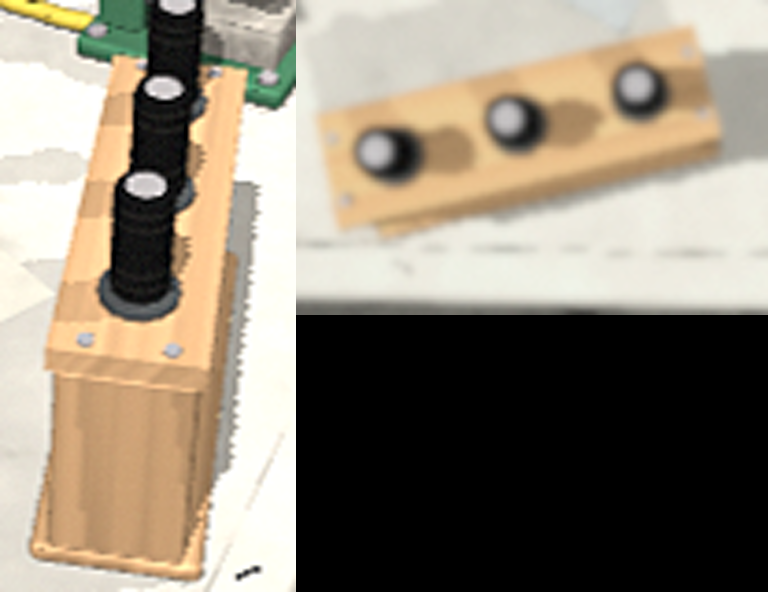

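```bash
python3 - <<'E'
from h import *
for n in ['top','scene']:
    d=np.load(n+'_d0.npy'); C=cloud(n,d).reshape(-1,3)[d.reshape(-1)>0]
    C=C[(C[:,2]>0.2)&(C[:,2]<1.5)&(np.hypot(C[:,0],C[:,1])<1.3)]
    print(n,len(C))
    # grid summary
    g={}
    for p in C:
        k=(int(np.floor(p[0]*10)),int(np.floor(p[1]*10))); g.setdefault(k,[]).append(p[2])
    for k in sorted(g):
        if len(g[k])>8: print(k,len(g[k]),round(min(g[k]),2),round(max(g[k]),2))
E
```

```text
top 51758
(2, -6) 554 0.2 0.33
(2, -5) 292 0.2 0.23
(3, -6) 3562 0.2 0.35
(3, -5) 561 0.2 0.23
(4, -6) 3771 0.2 0.37
(4, -5) 587 0.2 0.23
(5, -6) 3979 0.2 0.39
(5, -5) 544 0.2 0.23
(5, 1) 3503 0.44 0.57
(5, 2) 705 0.45 0.53
(6, -6) 4147 0.2 0.4
(6, -5) 507 0.2 0.23
(6, 0) 1757 0.54 0.62
(6, 1) 3895 0.45 0.62
(6, 2) 749 0.46 0.55
(7, -6) 4305 0.2 0.42
(7, -5) 1845 0.2 0.49
(7, 0) 2155 0.54 0.59
(7, 1) 5120 0.59 0.63
(8, -6) 1786 0.2 0.43
(8, -5) 2101 0.2 0.49
(8, -4) 379 0.2 0.4
(8, -3) 70 0.4 0.41
(8, 0) 18 0.54 0.55
(9, -6) 3199 0.2 0.44
(9, -5) 329 0.2 0.23
(9, 1) 110 0.2 0.29
(9, 2) 36 0.2 0.21
(10, -6) 914 0.2 0.33
(10, 0) 9 0.2 0.22
(10, 1) 100 0.2 0.29
(10, 2) 161 0.2 0.28
scene 44165
(2, -6) 1527 0.2 0.38
(2, -5) 498 0.2 0.23
(3, -6) 4977 0.2 0.38
(3, -5) 786 0.2 0.23
(4, -6) 4183 0.2 0.37
(4, -5) 735 0.2 0.23
(4, 4) 2049 0.49 0.52
(5, -6) 3498 0.2 0.36
(5, -5) 680 0.2 0.23
(5, 1) 9 0.45 0.45
(5, 2) 2476 0.45 0.49
(5, 3) 466 0.48 0.49
(6, -6) 2943 0.2 0.36
(6, -5) 610 0.2 0.23
(6, 1) 9 0.45 0.45
(6, 2) 222 0.45 0.46
(7, -6) 2466 0.2 0.35
(7, -5) 1026 0.2 0.35
(8, -6) 781 0.2 0.34
(8, -5) 1087 0.2 0.34
(8, -4) 128 0.2 0.27
(9, -6) 184 0.2 0.24
(9, -5) 351 0.2 0.23
(9, -1) 283 0.38 0.39
(9, 0) 71 0.38 0.39
(10, -6) 891 0.2 0.27
(10, -1) 64 0.39 0.39
(11, -6) 271 0.2 0.28
(11, -5) 952 0.2 0.31
(11, -4) 2139 0.2 0.34
(11, -3) 2708 0.2 0.35
(11, -2) 3501 0.2 0.35
(11, -1) 1593 0.2 0.34
```

```bash
python3 - <<'E'
from h import *
for n in ['top','scene']:
    im,d=grab_frame(n); C=cloud(n,d)
    for c in [(0.521,0.06),(0.536,0.003),(0.552,-0.054)]:
        m=(np.hypot(C[...,0]-c[0],C[...,1]-c[1])<0.018)&(C[...,2]>0.147)&(C[...,2]<.17)
        P=C[m]; V,U=np.nonzero(m); 
        print(n,c,m.sum(),np.round(P.mean(0),4),np.round((P.max(0)+P.min(0))/2,4),'z153 of pix centroid',np.round(atz(n,(U.mean(),V.mean()),.153),4))
    # brass: hue mask
    hsv=cv2.cvtColor(im,cv2.COLOR_RGB2HSV)
    br=(hsv[...,0]>15)&(hsv[...,0]<32)&(hsv[...,1]>100)&(hsv[...,2]>70)
    m=br&(np.hypot(C[...,0]-.584,C[...,1]+.268)<.05)&(C[...,2]>.05)
    nl,lab,st,ce=cv2.connectedComponentsWithStats(m.astype('uint8'))
    for i in range(1,nl):
        if st[i,4]>5: 
            x,y,w,h,a=st[i]; print('brass',n,st[i],np.round(atz(n,(x+w/2-.5,y+h/2-.5),.122),4),np.round(atz(n,(x+w/2-.5,y+h/2-.5),.078),4))
    # green plate at z 12mm & arms top (116)
    g=(hsv[...,0]>55)&(hsv[...,0]<90)&(hsv[...,1]>80)
    P=C[g&(np.hypot(C[...,0]-.6,C[...,1]+.26)<.12)&(C[...,2]>.108)]
    r=cv2.minAreaRect((P[:,:2]*1000).astype('float32')); print('green top',n,r)
    P=C[g&(np.hypot(C[...,0]-.6,C[...,1]+.26)<.12)]
    print(cv2.minAreaRect((P[:,:2]*1000).astype('float32')))
    m=np.abs(C[...,2]-.105)<.006; m&=(np.hypot(C[...,0]-.536,C[...,1])<.13)
    P=C[m]; print('rack',n,cv2.minAreaRect((P[:,:2]*1000).astype('float32')))
    # red
    m=((hsv[...,0]<8)|(hsv[...,0]>172))&(hsv[...,1]>150)&(np.hypot(C[...,0]-.59,C[...,1]+.15)<.1)
    P=C[m]; print('red',len(P),P.min(0) if len(P) else 0,P.max(0) if len(P) else 0)
    sh=C[(C[...,2]>.4)&(C[...,0]>.3)&(C[...,0]<.7)&(C[...,1]>-.2)&(C[...,1]<.5)&(C[...,2]<.7)]
    if len(sh):
      for a in np.arange(.35,.7,.05):
        s=sh[np.abs(sh[:,0]-a)<.025]; 
        if len(s): print('shade x',round(a,2),s[:,1:].min(0))
r=get_obs(); q=r['tcp_rot']; print(R.from_quat([q[1],q[2],q[3],q[0]]).as_matrix().round(3),r['clock'])
print(np.round(atz('top',(300,237),.138),3))
E
```

```text
top (0.521, 0.06) 100 [0.5226 0.06   0.1538] [0.5232 0.0602 0.153 ] z153 of pix centroid [0.5227 0.0602 0.153 ]
top (0.536, 0.003) 98 [0.5385 0.0023 0.1539] [0.5388 0.0024 0.1531] z153 of pix centroid [0.5385 0.0024 0.153 ]
top (0.552, -0.054) 95 [ 0.5547 -0.0545  0.1538] [ 0.5546 -0.0538  0.1532] z153 of pix centroid [ 0.5547 -0.0545  0.153 ]
brass top [346 231  14  14 150] [ 0.5868 -0.2596  0.122 ] [ 0.5925 -0.2686  0.078 ]
green top top ((611.515869140625, -258.79364013671875), (45.99046325683594, 95.18414306640625), 88.5059814453125)
((616.1942138671875, -253.56959533691406), (130.33021545410156, 75.01850891113281), 5.218486785888672)
rack top ((538.5802612304688, 3.626190185546875), (56.39324951171875, 186.45034790039062), 15.151991844177246)
red 70 [ 0.49328258 -0.17317443  0.01750597] [ 0.56895872 -0.1131749   0.02770855]
shade x 0.5 [0.20502911 0.45047152]
shade x 0.55 [0.17758219 0.44479845]
shade x 0.6 [0.18016618 0.44626054]
shade x 0.65 [0.0687243  0.45843306]
scene (0.521, 0.06) 193 [0.5211 0.0657 0.1517] [0.5217 0.0642 0.1513] z153 of pix centroid [0.5205 0.0674 0.153 ]
[... 411 characters left out ...]
]
green top scene ((610.9725341796875, -256.24505615234375), (50.76032638549805, 96.23682403564453), 87.39324188232422)
((609.6665649414062, -255.94808959960938), (82.5595474243164, 119.14319610595703), 88.06893157958984)
rack scene ((537.9157104492188, 5.1478271484375), (56.064701080322266, 189.64657592773438), 15.078137397766113)
red 156 [ 0.49467435 -0.16269533  0.00925246] [ 0.55552888 -0.10722367  0.02560826]
shade x 0.45 [0.46053165 0.48914633]
shade x 0.5 [0.22699818 0.44913758]
shade x 0.55 [0.23093559 0.44495314]
shade x 0.6 [0.19148278 0.44515554]
shade x 0.65 [0.20241855 0.45593158]
[[ 0.     0.368  0.93 ]
 [ 0.     0.93  -0.368]
 [-1.     0.     0.   ]] 1.8
[ 0.583 -0.146  0.138]
```

```bash
python3 - <<'E'
from h import *
save('scene','scene1.png')
print(get_obs()['eef_pos'],get_calibration('scene')['eye'])
E
```

```text
[0.22078021 0.55794804 0.23134721] [0.35151317 0.54798319 0.53791264]
```

View pics/scene1.png

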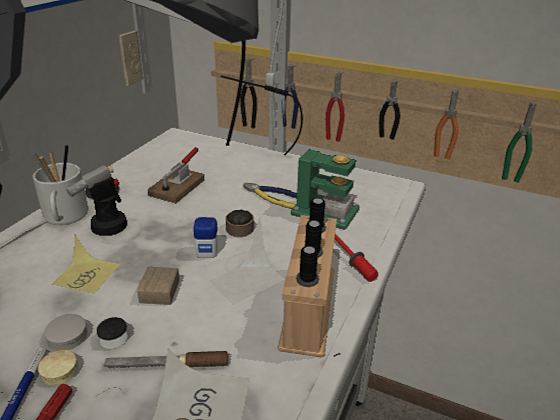

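Call:
send_rows(
  targets=[
    [[1,-1,-4,0,0,0,0],[1,-2,-8,0,0,0,0],[1,-3,-12,0,0,0,0],[1,-3,-16,0,0,0,0],[1,-3,-17,0,0,0,0]],
  ],
)

```text
clock: 2.27
eef_pos: [0.1563, 0.3966, 0.2623]
tcp_rot: [0.695, 0.133, 0.694, -0.132]
wrist_force: [1.1, 0.7, 0.2]
gripper_width: 1.001
```

```bash
cat >> h.py <<'E'
def to(p,yaw=None,verbose=True):
    """shift cm (tool axes) and turn deg to reach TCP p with tool pointing down, jaw axis yaw deg"""
    o=get_obs(); q=o['tcp_rot']; Rm=R.from_quat([q[1],q[2],q[3],q[0]]).as_matrix()
    s=Rm.T@(np.array(p)-o['eef_pos'])*100
    cur=np.degrees(np.arctan2(Rm[1,1],Rm[0,1]))
    if yaw is None: yaw=cur
    y=np.radians(yaw); T=np.array([[0,np.cos(y),np.sin(y)],[0,np.sin(y),-np.cos(y)],[-1,0,0]])
    rv=np.degrees(R.from_matrix(Rm.T@T).as_rotvec())
    print('pos',o['eef_pos'].round(4),'yaw',round(cur,1),'clk',o['clock'],'q',o['q'].round(2),'F',o['wrist_force'].round(1),'w',round(o['gripper_width'],3)); print('shift',s.round(2),'turn',rv.round(2),'rows',np.linalg.norm(s)/4.17,np.linalg.norm(rv)/7.16)
E
python3 -c "
from h import *
to((.33,.26,.26),40)"
```

```text
pos [0.1563 0.3966 0.2623] yaw 68.4 clk 2.2667 q [ 0.89 -0.42 -0.32  1.67 -0.    1.26] F [1.1 0.7 0.2] w 1.001
shift [ 0.24 -6.32 21.18] turn [ 2.843e+01  2.000e-02 -5.000e-02] rows 5.300062995826593 3.971069292551218
```

Call:
send_rows(
  targets=[
    [[1,0,-1,4,5.5,0,0],[1,0,-2,8,11,0,0],[1,0,-3,12,16.5,0,0],[1,0,-4.5,16,22,0,0],[1,0,-6,20,28,0,0]],
  ],
)

```text
clock: 2.68
eef_pos: [0.3198, 0.2672, 0.2627]
tcp_rot: [0.642, 0.298, 0.641, -0.297]
wrist_force: [1.6, 1.2, 0.1]
gripper_width: 1.003
```

```bash
python3 -c "
from h import *
to((.42,.06,.25),15.5)"
```

```text
pos [0.3198 0.2672 0.2627] yaw 40.2 clk 2.6833 q [ 0.38 -0.45 -0.34  1.68  0.    1.25] F [1.6 1.2 0.1] w 1.003
shift [ 1.27 -5.72 22.3 ] turn [ 2.47e+01  1.00e-02 -1.10e-01] rows 5.528410723355276 3.4495986930518745
```

Call:
send_rows(
  targets=[
    [[1,0,-1,4,5,0,0],[1,0,-2,8,10,0,0],[1,0.5,-3,12,15,0,0],[1,1,-4,16,20,0,0],[1,1,-5,20,24.7,0,0]],
  ],
)

```text
clock: 3.1
eef_pos: [0.4109, 0.0804, 0.2521]
tcp_rot: [0.562, 0.43, 0.562, -0.429]
wrist_force: [1.2, 1.6, -0.7]
gripper_width: 0.997
```

```bash
python3 -c "
from h import *
to((.538,.003,.22),15.5)"
```

```text
pos [0.4109 0.0804 0.2521] yaw 15.2 clk 3.1 q [-0.12 -0.45 -0.36  1.66  0.    1.18] F [ 1.2  1.6 -0.7] w 0.997
shift [ 3.23 10.23 10.81] turn [-0.26 -0.02 -0.11] rows 3.6515019522732404 0.03946041419821127
```

Call:
send_rows(
  targets=[
    [[1,0.5,2,3,0,0,0],[1,1.5,5,6,0,0,0],[1,2.5,8,9,0,0,0],[1,3.2,10.2,10.8,-0.3,0,0],[1,3.2,10.2,10.8,-0.3,0,0]],
  ],
)

```text
clock: 3.52
eef_pos: [0.5402, 0.0001, 0.2157]
tcp_rot: [0.561, 0.428, 0.563, -0.429]
wrist_force: [-0.0, 0.4, -0.6]
gripper_width: 1.001
```

```bash
python3 -c "
from h import *
save('scene','scene2.png'); save('top','top2.png')
to((.538,.003,.115),15.5)"
```

```text
pos [0.5376 0.0025 0.2189] yaw 15.5 clk 3.6167 q [-0.24 -0.09 -0.12  1.54  0.    1.06] F [-0.3  0.  -0.3] w 1.002
shift [ 1.039e+01  6.000e-02 -1.000e-02] turn [-0.02 -0.11  0.04] rows 2.4915653843475907 0.016825412332784305
```

View pics/scene2.png

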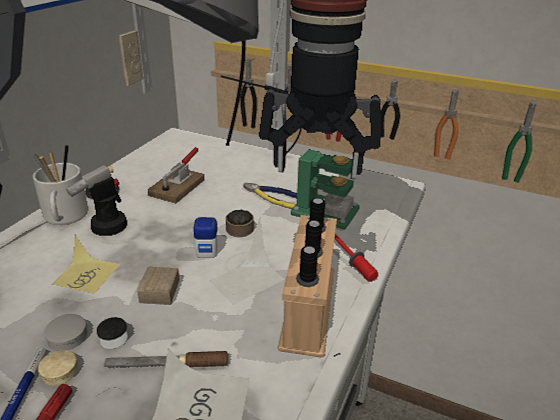

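View pics/top2.png

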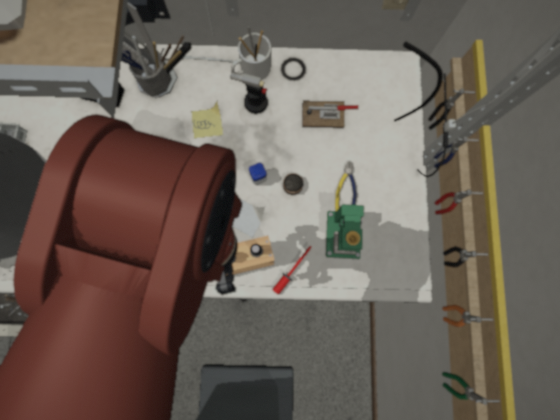

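Call:
send_rows(
  targets=[
    [[1,3,0,0,0,0,0],[1,6,0,0,0,0,0],[1,8.5,0,0,0,0,0],[1,10.2,0,0,0,0,0],[1,10.4,0.1,0,0,0,0]],
  ],
)

```text
clock: 4.03
eef_pos: [0.536, 0.0042, 0.1124]
tcp_rot: [0.561, 0.428, 0.565, -0.428]
wrist_force: [0.2, -0.0, -0.6]
gripper_width: 0.997
```

```bash
python3 -c "
from h import *
save('scene','scene3.png'); 
to((.538,.003,.115),15.5)"
```

```text
pos [0.537  0.0039 0.1141] yaw 15.5 clk 4.0833 q [-0.24 -0.07 -0.29  1.35  0.    1.06] F [ 0.3  0.7 -1.3] w 0.999
shift [-0.09  0.07  0.11] turn [ 0.02 -0.16  0.13] rows 0.03886246465660312 0.02933843086998871
```

View pics/scene3.png

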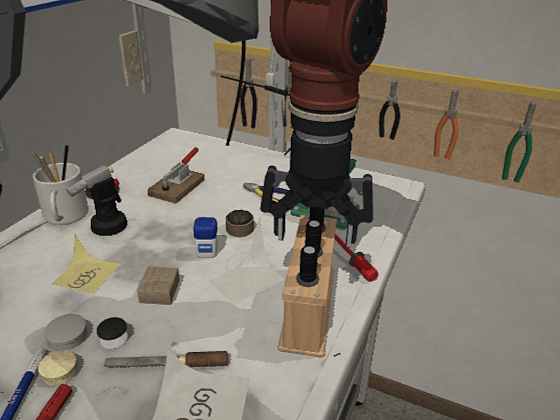

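Call:
send_rows(
  targets=[
    [[0.6,0,0,0,0,0,0],[0,0,0,0,0,0,0],[0,0,0,0,0,0,0],[0,0,0,0,0,0,0],[0,0,0,0,0,0,0]],
  ],
)

```text
clock: 4.5
eef_pos: [0.5376, 0.0038, 0.1151]
tcp_rot: [0.562, 0.428, 0.564, -0.428]
wrist_force: [0.5, 0.3, -0.8]
gripper_width: 0.294
```

Call:
send_rows(
  targets=[
    [[0,0,0,0,0,0,0],[0,0,0,0,0,0,0],[0,0,0,0,0,0,0]],
  ],
)

```text
clock: 4.75
eef_pos: [0.5376, 0.0038, 0.1152]
tcp_rot: [0.562, 0.428, 0.564, -0.428]
wrist_force: [-0.4, -0.1, 0.7]
gripper_width: 0.243
```

```bash
python3 -c "
from h import *
im,d=save('scene','scene4.png'); cv2.imwrite('pics/scene4c.png',cv2.resize(im[190:300,260:380,::-1],None,fx=5,fy=5,interpolation=cv2.INTER_CUBIC))
to((.538,.003,.115),15.5)"
```

```text
pos [0.5376 0.0038 0.1151] yaw 15.5 clk 4.8 q [-0.24 -0.07 -0.29  1.35  0.    1.06] F [-1.   0.1  0.5] w 0.243
shift [0.01 0.02 0.08] turn [ 0.02 -0.12  0.05] rows 0.02103254503270851 0.018925938145302704
```

View pics/scene4c.png

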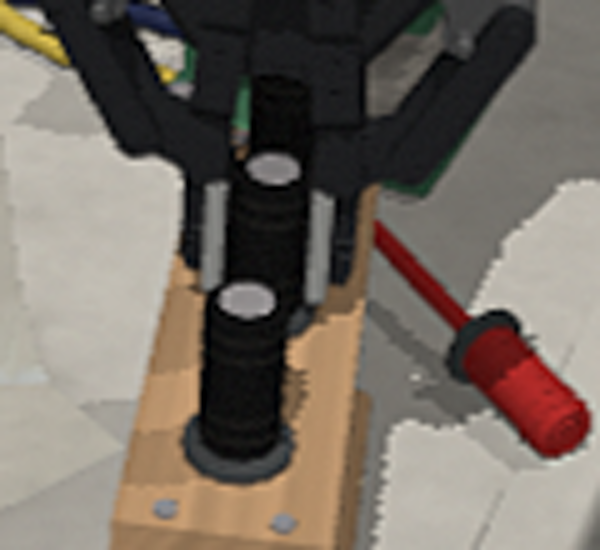

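Call:
send_rows(
  targets=[
    [[0,-0.5,0,0,0,0,0],[0,-1.2,0,0,0,0,0],[0,-1.9,0,0,0,0,0],[0,-2.2,0,0,0,0,0],[0,-2.2,0,0,0,0,0]],
  ],
)

```text
clock: 5.22
eef_pos: [0.5383, 0.0035, 0.1386]
tcp_rot: [0.563, 0.428, 0.563, -0.427]
wrist_force: [0.0, -0.4, -1.4]
gripper_width: 0.242
```

```bash
python3 -c "
from h import *
im,d=save('scene','scene5.png'); cv2.imwrite('pics/scene5c.png',cv2.resize(im[200:270,280:350,::-1],None,fx=8,fy=8,interpolation=cv2.INTER_CUBIC))
for t in ['punch_middle_grip','punch_thin_grip','punch_thick_grip']:
    for f in (look_for,place_of): print(t,[(np.round(x['centre'],1).tolist(),round(float(x['score']),2)) for x in f(t,'scene')[:4]])
to((.538,.003,.115),15.5)"
```

```text
punch_middle_grip [([337.7, 210.8], 0.64), ([312.6, 224.3], 0.62)]
punch_middle_grip [([314.7, 222.9], 0.81), ([340.3, 160.5], 0.39)]
punch_thin_grip [([362.1, 262.0], 0.96), ([306.9, 267.5], 0.71)]
punch_thin_grip [([368.5, 265.0], 0.84), ([334.9, 215.1], 0.63), ([307.2, 259.7], 0.62), ([269.5, 198.0], 0.36)]
punch_thick_grip [([315.6, 201.4], 0.67)]
punch_thick_grip [([317.9, 211.3], 0.51)]
pos [0.5374 0.0038 0.1368] yaw 15.5 clk 5.5667 q [-0.24 -0.08 -0.26  1.39  0.    1.06] F [-0.3  0.2 -1. ] w 0.237
shift [2.18 0.04 0.09] turn [ 0.02 -0.14  0.08] rows 0.5233581868517817 0.022658861024453626
```

View pics/scene5c.png

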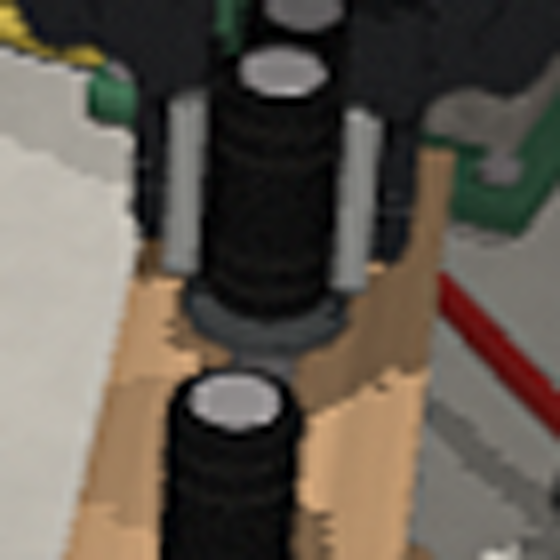

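Call:
send_rows(
  targets=[
    [[0,-2.5,0,0,0,0,0],[0,-5.5,0,0,0,0,0],[0,-8.5,0,0,0,0,0],[0,-11.5,0,0,0,0,0],[0,-13.3,0,0,0,0,0]],
  ],
)

```text
clock: 5.98
eef_pos: [0.5382, 0.0034, 0.2731]
tcp_rot: [0.563, 0.428, 0.563, -0.427]
wrist_force: [0.1, 0.1, -1.3]
gripper_width: 0.244
```

Call:
send_rows(
  targets=[
    [[0,0,0,0,0,0,0],[0,0,0,0,0,0,0]],
  ],
)

```text
clock: 6.15
eef_pos: [0.5389, 0.0032, 0.2739]
tcp_rot: [0.564, 0.429, 0.562, -0.427]
wrist_force: [-0.1, 1.1, -1.2]
gripper_width: 0.243
```

```bash
python3 -c "
from h import *
im,d=save('scene','scene6.png'); 
to((.586,-.258,.270),15.5)"
```

```text
pos [0.5383 0.0034 0.2724] yaw 15.5 clk 6.2 q [-0.24 -0.07 -0.01  1.64  0.    1.06] F [ 0.5  0.4 -1.1] w 0.241
shift [ 0.21 -2.4  26.46] turn [ 0.02 -0.06 -0.06] rows 6.371658835511408 0.012405659036486149
```

View pics/scene6.png

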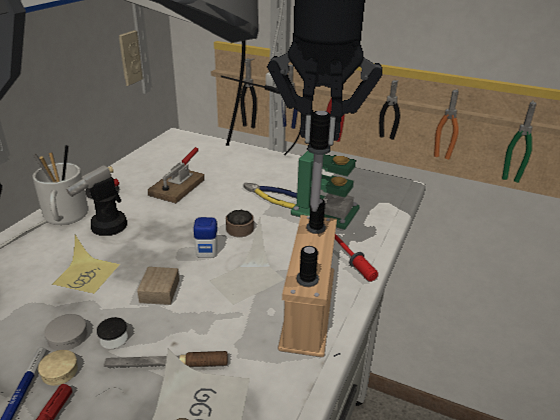

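Call:
send_rows(
  targets=[
    [[0,0,-0.2,2,0,0,0],[0,0,-0.5,5,0,0,0],[0,0,-0.8,8,0,0,0],[0,0,-1.1,11,0,0,0],[0,0,-1.4,14,0,0,0]],
  ],
)

```text
clock: 6.62
eef_pos: [0.5616, -0.1362, 0.2697]
tcp_rot: [0.562, 0.428, 0.564, -0.428]
wrist_force: [0.1, 0.3, -1.2]
gripper_width: 0.244
```

Call:
send_rows(
  targets=[
    [[0,0,-0.3,3,0,0,0],[0,0,-0.6,6,0,0,0],[0,0,-0.9,9,0,0,0],[0,0,-1,11,0,0,0],[0,0,-1.0,12,0,0,0]],
  ],
)

```text
clock: 7.03
eef_pos: [0.5833, -0.2567, 0.2662]
tcp_rot: [0.56, 0.429, 0.565, -0.428]
wrist_force: [0.5, 0.5, -1.1]
gripper_width: 0.239
```

Call:
send_rows(
  targets=[
    [[0,0,0,0,0,0,0],[0,0,0,0,0,0,0]],
  ],
)

```text
clock: 7.2
eef_pos: [0.5827, -0.2562, 0.2642]
tcp_rot: [0.559, 0.429, 0.566, -0.428]
wrist_force: [0.1, 0.8, -2.1]
gripper_width: 0.243
```

```bash
python3 -c "
from h import *
for n in ['scene','top']:
  im,d=save(n,n+'7.png'); np.save(n+'_d7.npy',d)
  for t in ['upper_mouth','lower_mouth','punch_middle_tip','punch_middle_grip']:
    print(n,t,[(np.round(x['centre'],1).tolist(),round(float(x['score']),2)) for x in place_of(t,n)[:3]])
to((.586,-.258,.270),15.5)"
```

```text
scene upper_mouth [([338.6, 158.4], 0.96), ([240.5, 229.3], 0.6)]
scene lower_mouth [([340.3, 176.9], 0.85)]
scene punch_middle_tip [([344.6, 135.5], 0.77)]
scene punch_middle_grip [([347.5, 74.0], 0.8), ([337.8, 210.7], 0.43)]
top upper_mouth [([355.2, 239.1], 0.82)]
top lower_mouth [([348.5, 243.2], 0.73), ([345.9, 187.7], 0.59)]
top punch_middle_tip []
top punch_middle_grip []
pos [ 0.5834 -0.2564  0.2665] yaw 15.4 clk 7.7 q [-0.62  0.24  0.31  1.65  0.    0.68] F [ 0.3  0.4 -1.3] w 0.245
shift [-0.35  0.2   0.22] turn [-0.07 -0.32  0.21] rows 0.11139923974850748 0.05362317470411976
```

View pics/scene7.png

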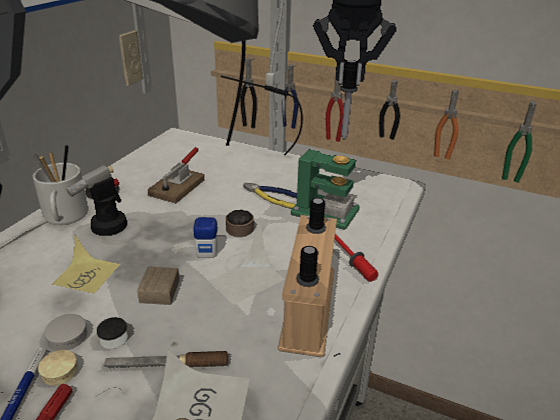

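View pics/top7.png

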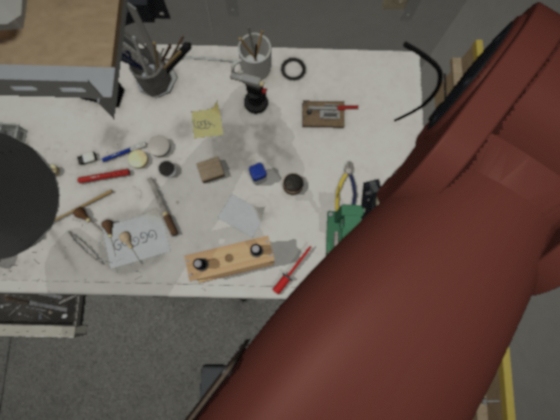

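```bash
python3 -c "
from h import *
p=get_obs()['eef_pos']; print(p)
for dz in (.022+.019,.019,-.011,-.05,-.097): print(dz,proj('scene',p+[0,0,dz]).round(1))
im=cv2.imread('pics/scene7.png'); cv2.imwrite('pics/s7c.png',cv2.resize(im[50:200,290:400],None,fx=4,fy=4,interpolation=cv2.INTER_CUBIC))
hsv=cv2.cvtColor(im,cv2.COLOR_BGR2HSV)
print(proj('scene',(.586,-.258,.122)),proj('scene',(.586,-.258,.078)))
d=np.load('scene_d7.npy'); C=cloud('scene',d)
m=(np.hypot(C[...,0]-p[0],C[...,1]-p[1])<.03)&(C[...,2]>.16)&(C[...,2]<.245)
for z in np.arange(.165,.245,.01):
    P=C[m&(abs(C[...,2]-z)<.005)]; print(round(z,3),len(P),P.mean(0).round(4), (P[:,0].max()-P[:,0].min()).round(4))
"
```

```text
[ 0.58342264 -0.25637874  0.26649172]
0.040999999999999995 [351.5  57. ]
0.019 [350.2  70.4]
-0.011 [348.5  88. ]
-0.05 [346.4 110. ]
-0.097 [344.1 135.1]
[340.69833157 158.50277813] [338.71501048 179.62350162]
0.165 14 [ 0.5812 -0.2525  0.1669] 0.0083
0.175 32 [ 0.5811 -0.2506  0.1754] 0.0102
0.185 39 [ 0.5813 -0.251   0.185 ] 0.0128
0.195 36 [ 0.5807 -0.251   0.1953] 0.0107
0.205 38 [ 0.5816 -0.2514  0.2049] 0.0117
0.215 37 [ 0.5805 -0.2511  0.2146] 0.0098
0.225 44 [ 0.5815 -0.251   0.225 ] 0.012
0.235 38 [ 0.5808 -0.2509  0.2353] 0.0105
```

View pics/s7c.png

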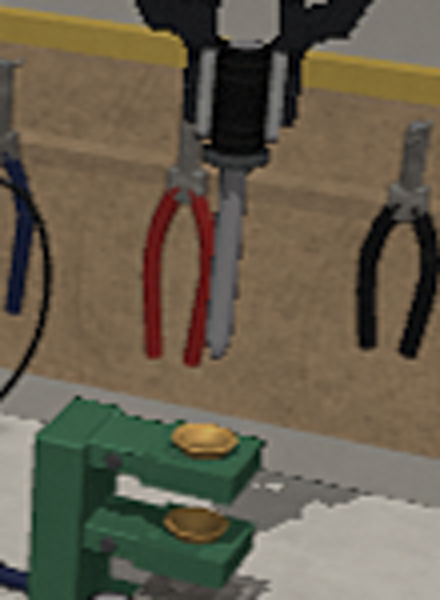

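Call:
send_rows(
  targets=[
    [[0,0,0.2,0.2,0,-0.3,0.2],[0,1,0.2,0.2,0,-0.3,0.2],[0,2,0.2,0.2,0,-0.3,0.2],[0,3,0.2,0.2,0,-0.3,0.2],[0,3.5,0.2,0.2,0,-0.3,0.2]],
  ],
)

```text
clock: 8.12
eef_pos: [0.585, -0.2571, 0.2287]
tcp_rot: [0.561, 0.428, 0.564, -0.428]
wrist_force: [-0.8, 0.1, -2.3]
gripper_width: 0.238
```

Call:
send_rows(
  targets=[
    [[0,0,0,0,0,0,0],[0,0,0,0,0,0,0]],
  ],
)

```text
clock: 8.28
eef_pos: [0.5845, -0.2568, 0.2274]
tcp_rot: [0.561, 0.428, 0.564, -0.428]
wrist_force: [0.1, 0.2, -1.4]
gripper_width: 0.239
```

```bash
python3 -c "
from h import *
to((.586,-.2577,.200),15.5)
p=get_obs()['eef_pos']
im,d=save('scene','scene8.png');C=cloud('scene',d)
cv2.imwrite('pics/s8c.png',cv2.resize(im[100:200,290:400,::-1],None,fx=6,fy=6,interpolation=cv2.INTER_CUBIC))
m=(np.hypot(C[...,0]-p[0],C[...,1]-p[1])<.03)&(C[...,2]>.12)&(C[...,2]<.245)
for z in np.arange(.125,.215,.01):
    P=C[m&(abs(C[...,2]-z)<.005)]; print(round(z,3),len(P),P.mean(0).round(4) if len(P) else 0)
to((.586,-.2577,.200),15.5)
"
```

```text
pos [ 0.5845 -0.2568  0.2274] yaw 15.4 clk 8.2833 q [-0.62  0.23  0.23  1.57  0.    0.68] F [ 0.1  0.2 -1.4] w 0.239
shift [2.74 0.13 0.14] turn [-0.07 -0.24  0.19] rows 0.6595427123964833 0.043292068765620965
0.125 46 [ 0.5838 -0.2555  0.1221]
0.135 25 [ 0.5834 -0.2523  0.1355]
0.145 34 [ 0.5832 -0.252   0.1444]
0.155 36 [ 0.5827 -0.252   0.1549]
0.165 37 [ 0.5834 -0.2515  0.1651]
0.175 36 [ 0.5827 -0.252   0.1756]
0.185 33 [ 0.5835 -0.2519  0.1853]
0.195 38 [ 0.5827 -0.2521  0.1951]
0.205 38 [ 0.5835 -0.2518  0.2051]
pos [ 0.5847 -0.257   0.2283] yaw 15.4 clk 8.3333 q [-0.62  0.23  0.23  1.58  0.    0.68] F [-0.4 -0.7 -0.9] w 0.24
shift [2.83 0.11 0.11] turn [-0.07 -0.19  0.15] rows 0.6784861978865698 0.03455506352505814
```

View pics/s8c.png

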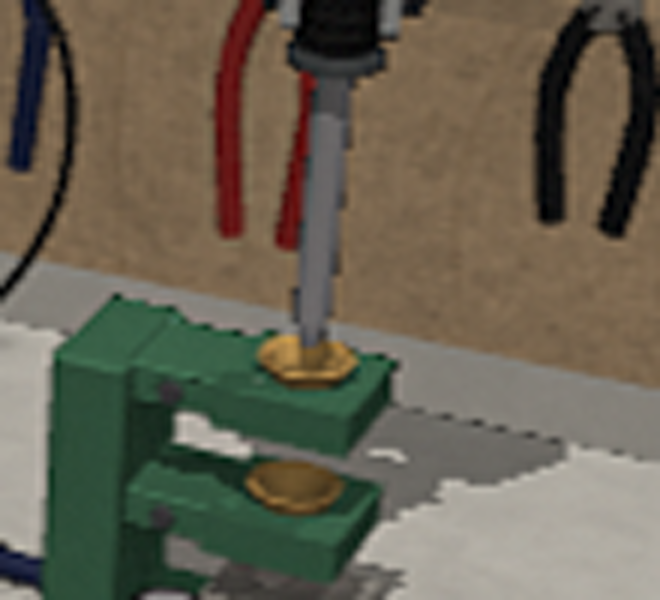

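Call:
send_rows(
  targets=[
    [[0,0,0.1,0.1,0,-0.2,0.2],[0,0.7,0.1,0.1,0,-0.2,0.2],[0,1.4,0.1,0.1,0,-0.2,0.2],[0,2.1,0.1,0.1,0,-0.2,0.2],[0,2.6,0.1,0.1,0,-0.2,0.2]],
  ],
)

```text
clock: 8.75
eef_pos: [0.5856, -0.2576, 0.2009]
tcp_rot: [0.563, 0.428, 0.563, -0.428]
wrist_force: [-0.3, -0.6, 0.0]
gripper_width: 0.246
```

Call:
send_rows(
  targets=[
    [[0,0,0,0,0,0,0],[0,0,0,0,0,0,0]],
  ],
)

```text
clock: 8.92
eef_pos: [0.5852, -0.2576, 0.2001]
tcp_rot: [0.562, 0.428, 0.563, -0.428]
wrist_force: [-0.1, -1.1, -2.4]
gripper_width: 0.243
```

```bash
python3 -c "
from h import *
im,d=save('scene','scene9.png')
cv2.imwrite('pics/s9c.png',cv2.resize(im[100:200,290:400,::-1],None,fx=6,fy=6,interpolation=cv2.INTER_CUBIC))
to((.586,-.2577,.180),15.5)
print(get_obs()['moment'])
"
```

```text
pos [ 0.5854 -0.2576  0.2006] yaw 15.4 clk 8.9667 q [-0.62  0.22  0.17  1.52  0.    0.68] F [-0.8 -1.  -1.3] w 0.24
shift [2.06 0.06 0.03] turn [-0.08 -0.03  0.02] rows 0.493495256395586 0.013050169056680341
[-0.29137023 -0.00871778 -0.02135448]
```

View pics/s9c.png

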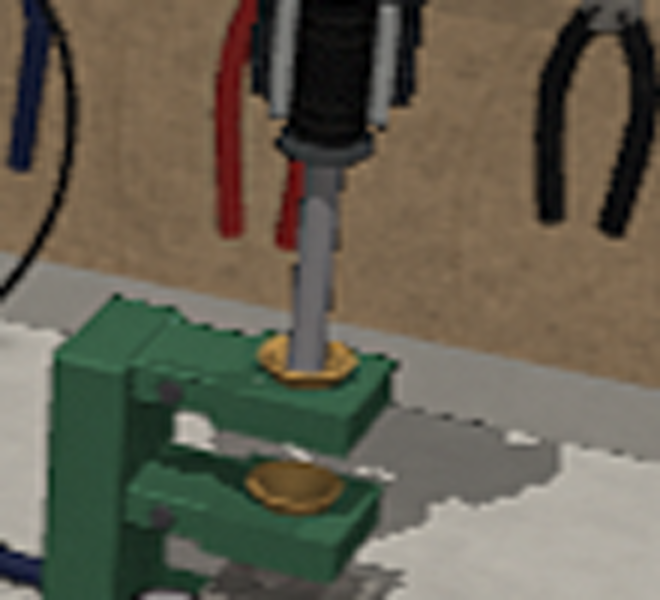

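Call:
send_rows(
  targets=[
    [[0,0.5,0,0.05,0,0,0],[0,1,0,0.05,0,0,0],[0,1.5,0,0.05,0,0,0],[0,1.8,0,0.05,0,0,0],[0,1.8,0,0.05,0,0,0]],
  ],
)

```text
clock: 9.38
eef_pos: [0.5851, -0.2579, 0.1815]
tcp_rot: [0.562, 0.428, 0.563, -0.428]
wrist_force: [-1.2, -1.5, -1.9]
gripper_width: 0.238
```

```bash
python3 -c "
from h import *
im,d=save('scene','scene10.png')
cv2.imwrite('pics/s10c.png',cv2.resize(im[100:200,290:400,::-1],None,fx=6,fy=6,interpolation=cv2.INTER_CUBIC))
to((.586,-.2577,.146),15.5)
print(get_obs()['moment'])
"
```

```text
pos [ 0.5853 -0.2579  0.182 ] yaw 15.4 clk 9.4333 q [-0.62  0.22  0.14  1.49 -0.    0.68] F [-0.5  0.3 -1.1] w 0.24
shift [3.6  0.08 0.  ] turn [-0.08 -0.07  0.06] rows 0.8632503416125943 0.016610265887711397
[-0.10730753  0.05328018  0.0566692 ]
```

View pics/s10c.png

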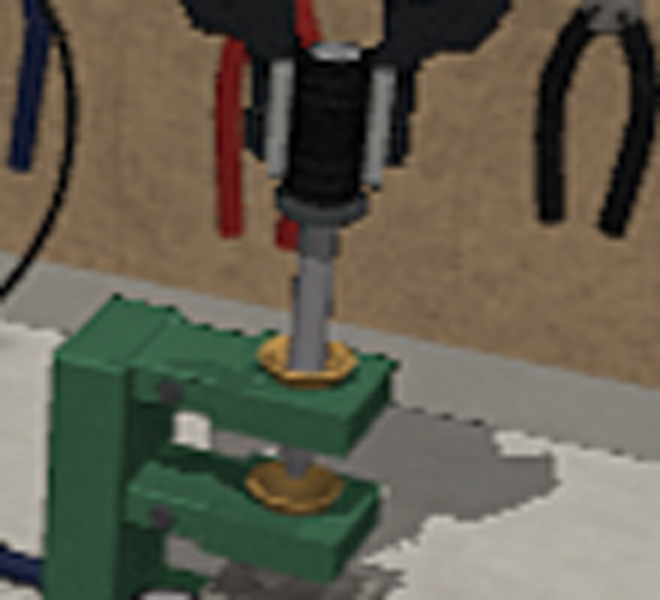

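Call:
send_rows(
  targets=[
    [[0,0.5,0,0,0,0,0],[0,1,0,0,0,0,0],[0,1.5,0,0,0,0,0],[0,2,0,0,0,0,0],[0,2,0,0,0,0,0]],
  ],
)

```text
clock: 9.85
eef_pos: [0.5849, -0.2578, 0.1606]
tcp_rot: [0.562, 0.428, 0.563, -0.429]
wrist_force: [1.0, -1.3, -1.8]
gripper_width: 0.246
```

```bash
python3 -c "
from h import *
im,d=save('scene','scene11.png')
cv2.imwrite('pics/s11c.png',cv2.resize(im[100:200,290:400,::-1],None,fx=6,fy=6,interpolation=cv2.INTER_CUBIC))
to((.586,-.2577,.146),15.5)
print(get_obs()['moment'])
"
```

```text
pos [ 0.585  -0.2579  0.1612] yaw 15.4 clk 9.9 q [-0.62  0.22  0.1   1.45 -0.    0.68] F [-0.  -0.9 -1.4] w 0.241
shift [1.52 0.1  0.01] turn [-0.09 -0.09  0.09] rows 0.3641360878910926 0.021889752431507793
[-0.18145128 -0.12435076  0.03272071]
```

View pics/s11c.png

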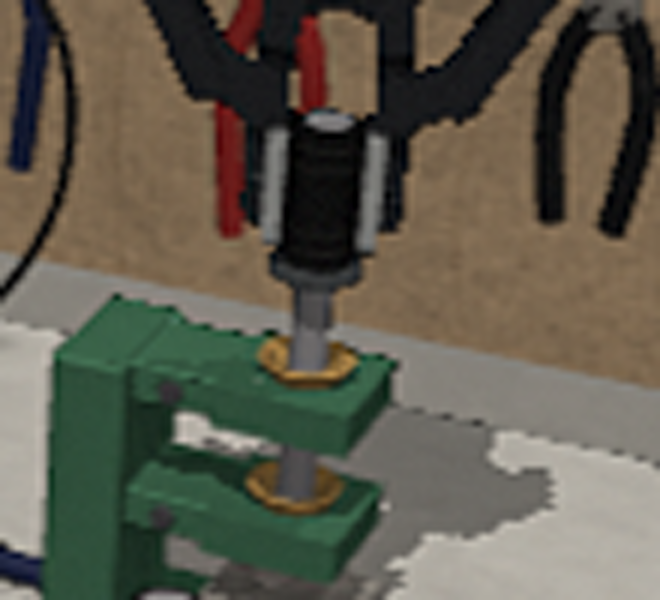

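Call:
send_rows(
  targets=[
    [[0,0.4,0.05,0,0,0,0],[0,0.8,0.05,0,0,0,0],[0,1.1,0.05,0,0,0,0],[0,1.4,0.05,0,0,0,0],[0,1.4,0.05,0,0,0,0]],
  ],
)

```text
clock: 10.32
eef_pos: [0.5853, -0.2578, 0.1464]
tcp_rot: [0.562, 0.428, 0.563, -0.429]
wrist_force: [-0.4, -3.3, -2.2]
gripper_width: 0.239
```

Call:
send_rows(
  targets=[
    [[0,0,0,0,0,0,0],[0,0,0,0,0,0,0],[0,0,0,0,0,0,0]],
  ],
)

```text
clock: 10.57
eef_pos: [0.5852, -0.2578, 0.1464]
tcp_rot: [0.561, 0.428, 0.564, -0.429]
wrist_force: [0.7, -1.8, -2.5]
gripper_width: 0.241
```

```bash
python3 -c "
from h import *
im,d=save('scene','scene12.png');C=cloud('scene',d)
cv2.imwrite('pics/s12c.png',cv2.resize(im[100:220,290:400,::-1],None,fx=5,fy=5,interpolation=cv2.INTER_CUBIC))
p=get_obs()['eef_pos']
P=C[(np.hypot(C[...,0]-p[0],C[...,1]-p[1])<.0125)&(C[...,2]>.16)&(C[...,2]<.2)]
print('handle top z',np.percentile(P[:,2],[90,98,100]),'tip',np.percentile(P[:,2],98)-.138)
for t in ['punch_middle_tip','punch_middle_grip']:
    for x in place_of(t,'scene')[:2]: print(t,x['centre'],x['score'])
print('exp tip',proj('scene',p-[0,0,.1]),'grip',proj('scene',p+[0,0,.016]),'top',proj('scene',p+[0,0,.038]))
to((.586,-.2577,.146),15.5)
print(get_obs()['moment'],abs(get_obs()['joint_vel']).max())
"
```

```text
handle top z [0.18429098 0.18492538 0.18540638] tip 0.04692537954666606
punch_middle_grip [341.7, 139.0] 0.89
exp tip [337.6928519  194.31957407] grip [342.97749423 138.29803047] top [344.06072653 126.81487954]
pos [ 0.5853 -0.2578  0.1464] yaw 15.4 clk 10.7167 q [-0.62  0.23  0.08  1.43 -0.    0.68] F [ 0.7 -2.4 -2.6] w 0.241
shift [0.04 0.07 0.01] turn [-0.1  -0.11  0.12] rows 0.020109392962508722 0.026664273312550748
[-0.45519832 -0.00544416  0.05695865] 0.0011268414913087263
```

View pics/s12c.png

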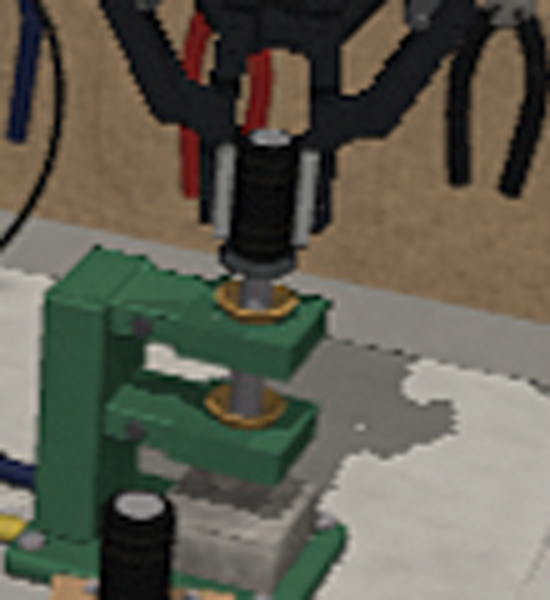

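```bash
python3 -c "
from station import ctrl
print(ctrl.job_done())"
```

```text
the job is handed in; nothing more can be done
None
```

I took the 12 mm punch from the middle hole of the rack and threaded it down through both bushings. It is still gripped, and I handed the job in at about 10.8 s of the 48 s allowed; no verdict was reported.

**Right punch:** Both cameras' networks put the 12 mm punch in the middle hole. I then lifted it 22 mm and compared its shank with the handle width in the picture. That gave about 11.5 mm, so I carried on.

**Final position:** The last picture shows the shank passing through both bushings. The point is at a height of about 46.5 mm, roughly 10 mm above the block: the handle top seen by depth gives 46.9 mm and the gripper position gives 46.4 mm. The point itself was hidden in the last picture, so its height is worked out from these two.

**Alignment and load:** The tool stood within 1 mm of my estimate of the bushing axis. The arm was still and the gripper was closed on the handle (reading 0.241). The wrist read about 3.5 N and 0.45 N m, which I take to be light rubbing in the bore.

**Small disagreements:** The two cameras differed by 2–3 mm on the stand axis and the handle position. I averaged them after checking against the gripped punch.

**Other objects:** I did not measure the other two punches and the bystanders again before handing in. In the later pictures the two punches were still hanging and nothing looked disturbed. The red look-alike punch, first seen standing between the rack and the stand, fell over by itself before the arm moved. I left it lying on the desk.

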